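# Set the inspection boom over the sealing flange and hold it on its mark

## Task

Get the inspection camera ready over the steel vessel: first swing the stand's folded near leg right out until it clicks home, as the other leg already is. Then squeeze the blue lock button in the boom's grip, draw the boom out until its red 110 mm mark stands at the mouth of the tube, and finish while still holding it there by the grip, button squeezed, because its spring would pull it back before I can tighten the clamp. Leave everything else on the bench where it lies.

Things in the scene. Friction and masses are not known exactly. Their poses are not given: they have to be found in the camera images.
- stand: Boom stand, fixed to the bench: grey base plate 140 x 150 mm, steel column, and a dark 28 mm square tube lying level, its axis 190 mm above the bench. Origin: centre of the base's underside, on the bench. z up; the boom comes out of the tube along the stand's -y; its -x side is nearer the robot. Column and clamp block reach 217 mm high at y = +45 mm.
- tube_mouth (a point): Centre of the front face of the aluminium collar at the tube's mouth, on the boom's axis (stand frame 0, -94, 190 mm): the place where the scale is read. A small black clamp screw on the collar rises to 226 mm above the bench.
- leg_pivot (a point): On the upright hinge axis of the near leg (stand frame -95, -50, 24 mm). The far leg, a mirror image on the stand's +x side, is already out and fixed.
- leg_knob (a point): On the axis of the black upright round knob of the near leg, 18 mm diameter, rising from 30 to 66 mm above the bench; this point is 48 mm above the bench and 115 mm from the hinge axis. The grey leg is a flat bar 22 mm wide, its top 30 mm above the bench (underside 18 mm), and ends 6 mm past the knob's axis.
- leg (a joint): Angle of the near leg (rad): 0 folded, along the stand's +y beside the base; grows counter-clockwise seen from above, by way of the stand's -x side, to the stop at 2.75 (along -y, splayed 0.39 rad outwards). Under 1 N at the knob moves it up to about 2.35; there a spring ball detent resists with about 5 N, and past 2.6 it snaps to the stop, where it stays on its own.
- extension (a joint): Boom extension (m): 0 home, grows as the grip moves along the stand's -y, range 0 to 0.15. The 16 mm square bar has a black line every 10 mm and a red one at 110 mm; the line standing at tube_mouth tells the extension, so the red one is there at 0.110. A spring draws the boom home with 6 N at home, 7 N at the red mark. Locked, it has 1.5 mm of play.
- boom: The telescoping boom: aluminium bar, black grip with the blue lock button, and the white camera (42 mm diameter, ring light 60 mm) beyond it. Origin: on the boom's axis, above the stand's origin when home; its axes are the stand's. Use grip_point for where to grip.
- grip_point (a point): Middle of the grip, on the boom's axis, 190 mm above the bench, 61 mm beyond tube_mouth when home. The grip is 50 mm long along the boom, 32 mm high; it is pinched across the boom between its plain -x side, 14 mm from this point, and the button on its +x side, 19 mm out (13 when squeezed flush). A 38 mm square guard stands 25 mm beyond this point; the camera, from 34 mm on, rises 31 mm above it.
- lock_button (a joint): How far the blue lock button is squeezed in, towards the stand's -x (m): 0 out, 0.006 flush. Sprung: about 3 N to start, 7 N flush; the boom is free beyond 0.0035, so a firm pinch of 20 N or more across the grip releases it.
- button_face (a point): Centre of the button's outer face, 34 mm long along the boom and 21 mm high.
- vessel: Loose open steel vessel with a brown seal ring on its flange, 130 mm diameter, 62 mm high, standing where the camera will be at the red mark (about 320 mm from the stand's origin along its -y). Origin: centre of its underside. Leave alone.
- blank_flange: Loose steel blank flange with a white insulator and two pins, 130 mm diameter, 12 mm thick, pins to 42 mm. Origin: centre of its underside. Leave alone.
- centring_ring: Loose steel centring ring with brown seal, 112 mm diameter, 10 mm high. Origin: centre of its underside. Leave alone.
- chain_clamp: Loose steel chain clamp lying open on the bench, about 165 mm across, 29 mm high. Origin: centre of its underside. Leave alone.
- wash_bottle: Loose white bottle with red cap, 72 mm diameter, 160 mm high. Origin: centre of its underside. Leave alone.
- driver: Loose screwdriver with orange handle lying on the bench. Leave alone.

How it is judged:
By the outcome, as a careful person would: the job done as asked, in the order asked, and still so for the second after the job is handed in, while the arm keeps its last pose, push and grip.
It also fails if it takes over 61 s, if anything falls off the work surface, if the arm or the gripper's body presses on something with over 40 N, if the wrist force passes 120 N, or if a joint passes its speed limit or range.

## Robot

A 7-joint arm with a two-finger parallel gripper is mounted at the origin on the work surface. World frame = base frame: x ahead of the robot, y to its left, z up, the work surface at z = 0. Lengths are in m, angles in degrees, forces in N, time in s.
With the tool pointing down it reaches from about 0.4 to 0.85 m from the base axis. Payload 10.4 kg.
Tool frame: the origin (TCP) lies on the centre line of the jaws, within the pads' length; the fingertips stand 25 mm ahead of it and the grasp point (between the pads) lies 6 mm ahead of it; z points along the fingers, y is the line along which they close (so a half turn about z gives the same grasp; the last joint's range is limited). The gripper opens to 87 mm and grips with 3 to 60 N. Pads are 19 mm wide; open, the fingers measure 117 mm over their backs; the gripper's body (75 mm by 190 mm) begins 51 mm behind the grasp point.
Start: joints at [71.986, 19.034, -3.707, 83.658, 1.238, 77.344, -5.071], TCP at [0.18, -0.599, 0.248] pointing down, gripper open.
Joint ranges: [-148.97, 148.97], [-28.65, 121.19], [-84.17, 76.75], [9.2, 138.47], [-72.65, 252.65], [3.7, 117.97], [-149.18, 149.18]. Speed limits (degrees/s): [127.2, 127.2, 159.86, 159.86, 180, 180, 180].

## Interface

Orientations are given as [roll, pitch, yaw] about the fixed x, y, z axes, in that order (R = Rz(yaw) Ry(pitch) Rx(roll)).
In Python, from station import manip, imaging gives the robot as it stands.
- The arm moves only by the tool arm_command, never from a script. Its argument "motion" is a list of rows, each a list of 6 numbers: the shift along the world's x, y, z in mm, then the turn, a rotation vector about the world's x, y, z in rad. In form: [[tx, ty, tz, ax, ay, az], ...]. A call has 1 to 10 rows; each row is the pose to reach, as a shift and turn from the pose commanded when the call began; what a row does not reach only later rows make up. A row lasts 1/10 s, in which the tool goes at most 50 mm and 8.59 degrees, less where a joint would pass 70% of its speed; a pose out of reach is approached as far as the arm can. A call with a gripper value outside its range is refused whole. "claw" is the finger opening in mm, from 0 to 87, set as the call begins (left out, the last holds). The fingers move at their own pace and stop on an object; "grip_force" is the grip in N (left out, the last holds). Time passes only in rows, so rows that repeat a pose let the fingers close. It gives the time, the measured TCP pose, the force, the opening and the grip force at its end, in the units of the state.
- manip.get_state(): the state, without advancing time (a new reading comes with each control period).
- imaging.capture(name): name is "scene" or "side" or "wrist"; returns a dict with "img" (420x560x3 uint8, red, green, blue), "intrinsics" (3x3 intrinsics, pixels), "dist_coeffs" ([k1, k2, p1, p2, k3] as OpenCV has them; the pictures are not rectified), "world_from_camera" (4x4, takes a point from camera to world coordinates); the wrist camera has in their place "hand_eye" (4x4, takes a point from camera to tool coordinates, whose origin is the TCP and whose axes are the flange's). Camera axes: x right, y down, z forward; pixel columns grow to the right and rows downward; lengths in m; the calibration is good to about 2 mm. A picture is of the moment at which its call begins: read the wrist's pose just before it. There is no depth.
- manip.job_done(): hands the job in; it is judged then, once.
The state is a dict: "t": time; "joints": joint angles; "joint_velocities": joint speeds; "effort": joint torques, N m; "tcp_pos": TCP position; "tool_rot": TCP orientation; "ft_force": force on the tool from outside, world axes, zero at the start; "moment": the same for the moment, N m; "opening": finger opening in m; "grip_force": force on a finger pad.
Only numpy, scipy, OpenCV 4.12 (cv2) and the standard library are available. Lean on these libraries where they do the work, as an engineer would, in place of code of your own. Each camera call takes 0.05 s, during which the arm holds its last target. There are 200 camera calls.

## Working session

There is one attempt and no reset: what is moved stays moved. The work goes in short steps, Python scripts to look and compute and a tool call to move; the robot and the scene stay as the last step left them, time stands still between calls to the robot, and variables do not carry over. Pictures are saved under pics/ and viewed, at most 10 in all, crops included, and the job is handed in when it is done.

Besides the shell and the picture viewer there is one more tool, called after ">>>" in YAML: its name, and indented under it one key for each argument. arm_command: Moves the arm, as the interface text tells. Its arguments: {"type":"object","properties":{"motion":{"type":"array","items":{"type":"array","items":{"type":"number"}}},"claw":{"type":"number"},"grip_force":{"type":"number"}},"required":["motion"]}

```bash
mkdir -p pics; ls; python3 - <<'E'
from station import manip, imaging
import cv2,numpy as np
print(manip.get_state())
for n in ["scene","side"]:
    c=imaging.capture(n); cv2.imwrite(f"pics/{n}0.png",c["img"][:,:,::-1]); print(n,c["intrinsics"],c["dist_coeffs"],np.round(c["world_from_camera"],3))
E
```

```text
pics
{'t': 0.0, 'joints': array([71.983594  , 19.07286854, -3.70662018, 83.70613981,  1.23764469,
       77.34154575, -5.07128339]), 'joint_velocities': array([-0.01796568,  0.04281926,  0.1106749 , -0.08486587,  0.02124874,
       -0.00412927,  0.0604111 ]), 'effort': array([-7.01725785e-04, -6.23245597e+01,  2.41249840e-02, -3.89882827e+01,
       -6.13332982e-02,  3.98539484e-02,  1.41465748e-04]), 'tcp_pos': array([ 0.17971832, -0.59824436,  0.24674302]), 'tool_rot': array([-1.79919385e+02,  3.85651826e-03,  1.67217458e+01]), 'ft_force': array([ 0.69041553,  0.63386657, -0.59395226]), 'moment': array([ 0.00061208,  0.00464292, -0.02204587]), 'grip_force': 0.0, 'opening': 0.08720711216464559}
scene [[531.30092751   0.         279.25224739]
 [  0.         531.30092751 206.93082055]
 [  0.           0.           1.        ]] [-0.03117292  0.          0.          0.          0.        ] [[ 0.649  0.455 -0.61   1.456]
 [ 0.761 -0.4    0.511 -0.917]
 [-0.012 -0.796 -0.605  1.046]
 [ 0.     0.     0.     1.   ]]
side [[443.78597029   0.         281.13874102]
 [  0.         443.78597029 210.25575853]
 [  0.           0.           1.        ]] [0.00717973 0.         0.         0.         0.        ] [[-0.945 -0.251  0.209  0.307]
 [-0.325  0.685 -0.652  0.628]
 [ 0.021 -0.684 -0.729  0.995]
 [ 0.     0.     0.     1.   ]]
```

View pics/scene0.png

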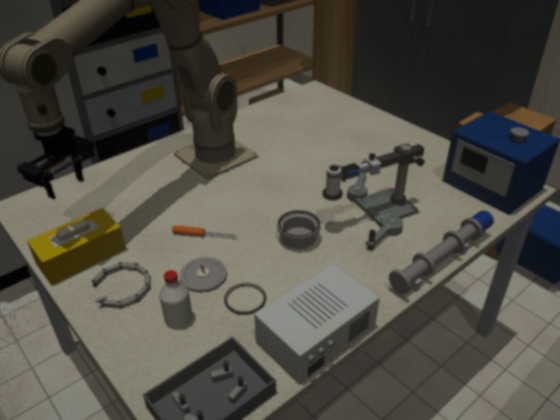

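View pics/side0.png

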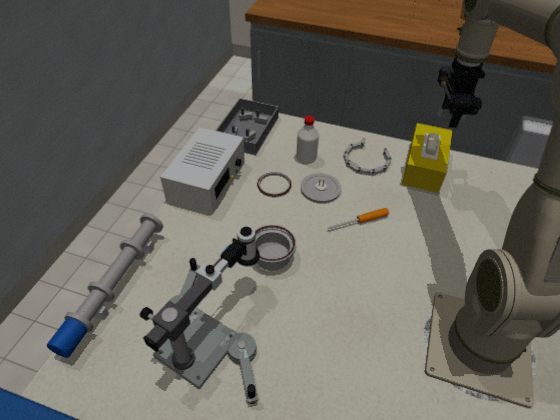

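The scene view shows the stand at about (385,195) with the vessel at (298,228). In the side view the stand base is at (195,345), the folded leg's knob at (252,393) and the camera at (247,240). I'll zoom in on both.

```bash
python3 - <<'E'
import cv2,numpy as np
a=cv2.imread("pics/side0.png")[215:415,130:305]; b=cv2.imread("pics/scene0.png")[125:255,315:430]
b=cv2.convertScaleAbs(b,alpha=1.5)
a=cv2.resize(a,None,fx=2.8,fy=2.8,interpolation=3)[:560]; b=cv2.resize(b,None,fx=2.6,fy=2.6,interpolation=3)
o=np.zeros((600,800,3),np.uint8); o[:a.shape[0],:a.shape[1]]=a; o[:b.shape[0],495:495+b.shape[1]]=b
cv2.imwrite("pics/crop0.png",o)
E
```

```text
(no output)
```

View pics/crop0.png

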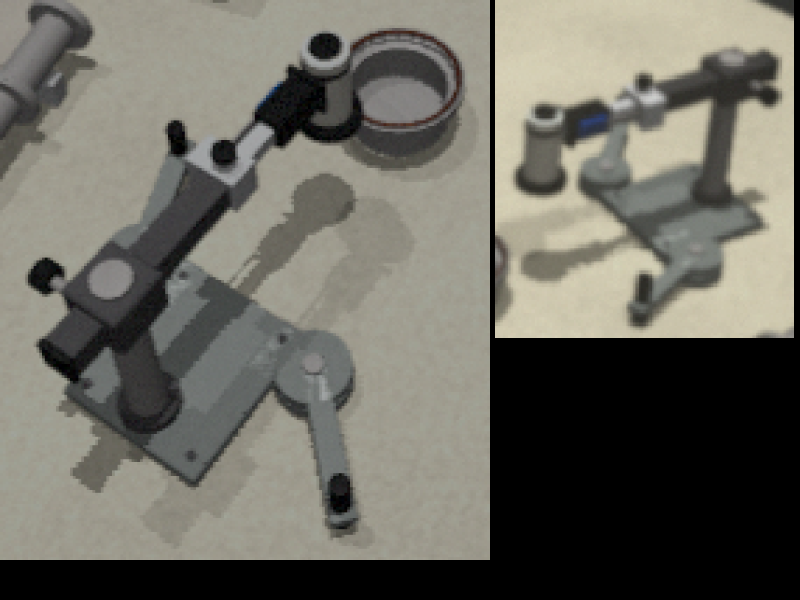

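Crop: in the side view the camera top is at (325,46), the screw top at (223,150), the column cap at (111,278), the hinge at (313,363) and the near knob top at (340,480). The near leg is already partly turned. I'll cast rays.

```bash
cat > h.py <<'E'
from station import manip, imaging
import cv2,numpy as np
def ray(c,p,T=None):
    T=np.array(c["world_from_camera"]) if T is None else T
    d=cv2.undistortPoints(np.array([[p]],float),np.array(c["intrinsics"]),np.array(c["dist_coeffs"]))[0,0]
    return T[:3,3],T[:3,:3]@np.r_[d,1]
def onz(c,p,z,T=None):
    o,d=ray(c,p,T); return o+d*(z-o[2])/d[2]
E
python3 - <<'E'
from h import *
s=imaging.capture("side"); e=imaging.capture("scene")
S=lambda u,v:(130+u/2.8-.3,215+v/2.8-.3); E=lambda u,v:(315+(u-495)/2.6-.3,125+v/2.6-.3)
for n,z,a,b in [("cam",.221,(325,46),(546,112)),("screw",.226,(223,150),(644,78)),("cap",.217,(111,278),(732,58)),("knob",.066,(340,480),(645,280)),("hinge",.034,(313,363),(697,247)),("farknob",.066,(176,127),None),("cornA",.006,(192,484),None),("cornB",.006,(68,393),None)]:
    print(n,onz(s,S(*a),z).round(3), onz(e,E(*b),z).round(3) if b else "")
E
```

```text
cam [0.583 0.025 0.221] [0.588 0.016 0.221]
screw [0.614 0.151 0.226] [0.616 0.143 0.226]
cap [0.644 0.271 0.217] [0.645 0.264 0.217]
knob [0.467 0.295 0.066] [0.735 0.033 0.066]
hinge [0.529 0.201 0.034] [0.712 0.155 0.034]
farknob [0.73  0.043 0.066] 
cornA [0.587 0.315 0.006] 
cornB [0.717 0.281 0.006]
```

The stand sits near (0.634, 0.223) with a yaw of about -13.5°, and the leg is at about 0.8 rad. I'll move high over to the knob.

>>> arm_command:
  motion:
    - [320,350,170,0,0,0.81]
    - [320,350,170,0,0,0.81]
    - [320,350,170,0,0,0.81]
    - [320,350,170,0,0,0.81]
    - [320,350,170,0,0,0.81]
    - [320,350,170,0,0,0.81]
    - [320,350,170,0,0,0.81]
    - [320,350,170,0,0,0.81]
    - [320,350,170,0,0,0.81]
    - [320,350,170,0,0,0.81]

```text
t: 1.2
tcp_pos: [0.4982, -0.2497, 0.4171]
tool_rot: [180.0, 0.0, 63.1]
ft_force: [2.1, -2.0, 0.5]
opening: 0.0874
grip_force: 0.0
```

>>> arm_command:
  motion:
    - [-50,440,0,0,0,1.04]
    - [-50,440,0,0,0,1.04]
    - [-50,440,0,0,0,1.04]
    - [-50,440,0,0,0,1.04]
    - [-50,440,0,0,0,1.04]
    - [-50,440,0,0,0,1.04]
    - [-50,440,0,0,0,1.04]
    - [-50,440,0,0,0,1.04]
    - [-50,440,0,0,0,1.04]
    - [-50,440,0,0,0,1.04]

```text
t: 2.2
tcp_pos: [0.445, 0.195, 0.4165]
tool_rot: [179.9, -0.1, 123.2]
ft_force: [0.4, -1.0, -0.4]
opening: 0.0871
grip_force: 0.0
```

```bash
cat >> h.py <<'E'
from scipy.spatial.transform import Rotation as R
def wrist():
    s=manip.get_state(); c=imaging.capture("wrist")
    T=np.eye(4); T[:3,:3]=R.from_euler("xyz",s["tool_rot"],degrees=True).as_matrix(); T[:3,3]=s["tcp_pos"]
    return c,T@np.array(c["hand_eye"]),s
def project(c,P,T):
    X=np.linalg.inv(T); return cv2.projectPoints(np.array(P,float).reshape(-1,3),cv2.Rodrigues(X[:3,:3])[0],X[:3,3],np.array(c["intrinsics"]),np.array(c["dist_coeffs"]))[0][:,0]
E
python3 - <<'E'
from h import *
c,T,s=wrist(); np.savez("w1.npz",T=T); cv2.imwrite("pics/w1.png",c["img"][:,:,::-1])
print(s["tcp_pos"],s["tool_rot"],s["t"],s["joints"],T.round(3),project(c,[[.467,.295,.066],[.53,.198,.034],[.586,.02,.221]],T))
E
```

```text
[0.4450411  0.19495865 0.4165489 ] [ 1.79933947e+02 -7.51197345e-02  1.23249201e+02] 2.2 [ 22.60658073   2.38953726 -52.51987122  84.11912578   1.8224673
  94.36257598   3.50060964] [[ 0.836  0.53   0.143  0.406]
 [ 0.549 -0.807 -0.217  0.255]
 [ 0.001  0.26  -0.966  0.555]
 [ 0.     0.     0.     1.   ]] [[339.8009395  107.9109705 ]
 [333.15031956 189.61825119]
 [303.04920063 385.36261734]]
```

View pics/w1.png

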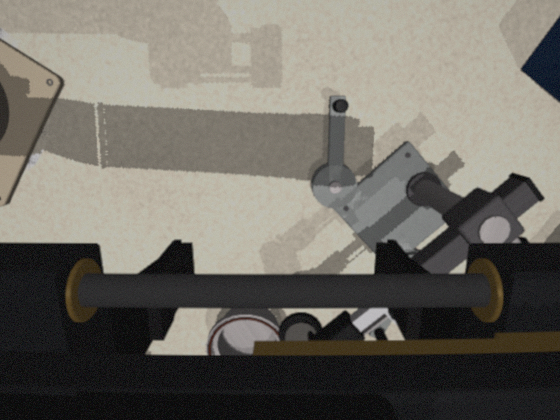

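The wrist view shows the knob top at (340,104), the hinge screw at (335,187), the column cap at (495,229) and the camera top at (300,326).

```bash
python3 - <<'E'
from h import *
c=imaging.capture("wrist"); T=np.load("w1.npz")["T"]
for p,z in [((340.5,104.5),.066),((335,187),.034),((495,229),.217),((300,326),.221),((408,142),.006)]: print(p,onz(c,p,z,T).round(4))
E
```

```text
(340.5, 104.5) [0.4653 0.299  0.066 ]
(335, 187) [0.53   0.2027 0.034 ]
(495, 229) [0.644 0.274 0.217]
(300, 326) [0.5409 0.0807 0.221 ]
(408, 142) [0.5884 0.3162 0.006 ]
```

```bash
python3 - <<'E'
from h import *
c=imaging.capture("wrist"); T=np.load("w1.npz")["T"]
print(c["intrinsics"],c["dist_coeffs"])
print(project(c,[[.615,.147,.226],[.644,.27,.217],[.586,.02,.221],[.611,.129,.205]],T).round(0))
for p,z in [((245,345),.062),((376,334),.226),((373,318),.205)]: print(p,onz(c,p,z,T).round(4))
for n in["scene","side"]:
    c=imaging.capture(n); i=c["img"][:,:,::-1]; h=cv2.cvtColor(i,cv2.COLOR_BGR2HSV)
    m=cv2.inRange(h,(105,120,50),(130,255,255)); k,_,st,ce=cv2.connectedComponentsWithStats(m)
    print(n,[(st[j,:5].tolist(),ce[j].round(1)) for j in range(1,k) if st[j,4]>6])
E
```

```text
[[365.21555984   0.         283.91310765]
 [  0.         365.21555984 205.88186556]
 [  0.           0.           1.        ]] [-0.04544521  0.          0.          0.          0.        ]
[[396. 316.]
 [492. 232.]
 [303. 385.]
 [378. 316.]]
(245, 345) [ 0.5523 -0.0781  0.062 ]
(376, 334) [0.6105 0.1184 0.226 ]
(373, 318) [0.6085 0.124  0.205 ]
scene [([454, 112, 106, 51, 2391], array([505.7, 136.8])), ([348, 169, 9, 5, 28], array([352.1, 171. ])), ([528, 206, 32, 41, 874], array([546.3, 224.7])), ([474, 212, 18, 17, 191], array([483.7, 218.6]))]
side [([222, 247, 7, 7, 10], array([225.3, 249.4])), ([47, 318, 40, 40, 913], array([ 66.8, 337.1])), ([0, 388, 76, 32, 1245], array([ 25.7, 408.9]))]
```

>>> arm_command:
  claw: 50
  grip_force: 15
  motion:
    - [10,50,-10,0,0,0]
    - [21,95,-30,0,0,0]
    - [21,101,-80,0,0,0]
    - [21,101,-130,0,0,0]
    - [21,101,-180,0,0,0]
    - [21,101,-230,0,0,0]
    - [21,101,-270,0,0,0]
    - [21,101,-300,0,0,0]
    - [21,101,-300,0,0,0]
    - [21,101,-300,0,0,0]

```text
t: 3.45
tcp_pos: [0.469, 0.2892, 0.117]
tool_rot: [-180.0, -0.0, 122.6]
ft_force: [0.1, 0.2, 1.0]
opening: 0.0502
grip_force: 0.0
```

```bash
python3 - <<'E'
from h import *
c,T,s=wrist(); cv2.imwrite("pics/w2.png",c["img"][:,:,::-1])
print(s["tcp_pos"],s["joints"],project(c,[[.4665,.2965,.066],[.53,.199,.034]],T))
E
```

```text
[0.46898644 0.2892493  0.11702657] [  7.03546707  25.02443642 -52.49334486 101.59860335  21.86180234
  64.25184381 -19.94566932] [[286.45379477 229.09386748]
 [286.94274339 367.94420229]]
```

View pics/w2.png

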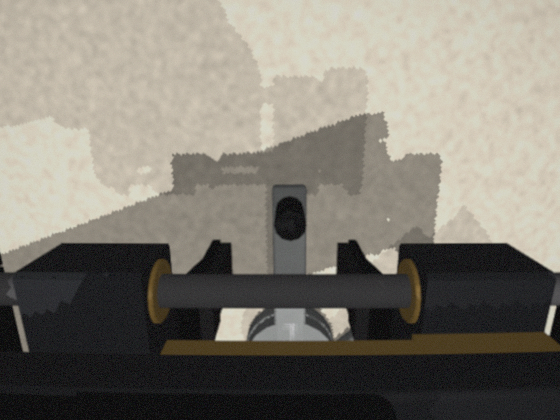

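The knob spans rows 197–240 at column 290, centred between the fingers. I'll check the exact offset.

```bash
python3 - <<'E'
from h import *
c,T,s=wrist()
print(project(c,[[.4665,.2965,z] for z in (.03,.066)],T).round(1), T[:3,3])
for v in (211,218,225): print(onz(c,(290,v),.066,T).round(4))
H=np.array([.530,.199])
i=c["img"]; g=i.max(2)[185:250,265:315]; 
m=(g<45).astype(np.uint8); k,_,st,ce=cv2.connectedComponentsWithStats(m); print([(st[j].tolist(),ce[j]) for j in range(1,k) if st[j,4]>50])
# arc rows: leg angle deltas relative to knob start, rotating gripper less
r=.115; b0=np.radians(123.2)
for k in range(0,25):
    b=b0+np.radians(5*k); print(k*5,((H+r*np.array([np.cos(b),np.sin(b)]))*1000).round(0))
E
```

```text
[[284.7 210.9]
 [285.  228.9]] [0.43091905 0.35030297 0.25585219]
[0.4633 0.3066 0.066 ]
[0.4654 0.3032 0.066 ]
[0.4676 0.2999 0.066 ]
[([8, 12, 31, 43, 1067], array([23.04311153, 33.23617619]))]
0 [467. 295.]
5 [459. 289.]
10 [451. 283.]
15 [444. 276.]
20 [438. 268.]
25 [432. 260.]
30 [427. 251.]
35 [423. 242.]
40 [420. 232.]
45 [417. 223.]
50 [416. 213.]
55 [415. 203.]
60 [415. 193.]
65 [416. 183.]
70 [418. 173.]
75 [421. 163.]
80 [424. 154.]
85 [429. 145.]
90 [434. 136.]
95 [440. 128.]
100 [446. 120.]
105 [453. 113.]
110 [461. 107.]
115 [469. 101.]
120 [478.  96.]
```

>>> arm_command:
  motion:
    - [-2,10,0,0,0,0]
    - [-2,10,-20,0,0,0]
    - [-2,10,-40,0,0,0]
    - [-2,10,-54,0,0,0]
    - [-2,10,-54,0,0,0]

```text
t: 4.05
tcp_pos: [0.4658, 0.2998, 0.0613]
tool_rot: [-179.9, -0.0, 122.7]
ft_force: [0.1, -0.2, -0.6]
opening: 0.0503
grip_force: 0.0
```

>>> arm_command:
  claw: 10
  grip_force: 15
  motion:
    - [0,0,0,0,0,0]
    - [0,0,0,0,0,0]
    - [0,0,0,0,0,0]
    - [0,0,0,0,0,0]
    - [0,0,0,0,0,0]
    - [0,0,0,0,0,0]

```text
t: 4.65
tcp_pos: [0.4665, 0.2998, 0.0625]
tool_rot: [180.0, 0.0, 122.7]
ft_force: [-0.1, -0.4, 1.3]
opening: 0.017
grip_force: 15.0
```

>>> arm_command:
  motion:
    - [-10,-7,0,0,0,0.08]
    - [-19,-15,0,0,0,0.16]
    - [-27,-24,0,0,0,0.24]
    - [-34,-34,0,0,0,0.31]
    - [-40,-44,0,0,0,0.39]
    - [-45,-55,0,0,0,0.47]
    - [-49,-67,0,0,0,0.55]
    - [-51,-79,0,0,0,0.63]
    - [-53,-91,0,0,0,0.71]
    - [-53,-103,0,0,0,0.79]

```text
t: 5.65
tcp_pos: [0.4131, 0.1971, 0.0626]
tool_rot: [179.9, 0.0, 168.2]
ft_force: [0.5, 2.5, 1.4]
opening: 0.0178
grip_force: 15.0
```

```bash
python3 - <<'E'
from h import *
s=manip.get_state(); print({k:np.round(s[k],3) for k in ("joints","tcp_pos","ft_force","opening","tool_rot")})
c=imaging.capture("side"); cv2.imwrite("pics/s2.png",cv2.resize(c["img"][190:420,130:390,::-1],None,fx=2,fy=2))
E
```

```text
{'joints': array([ 27.071,  22.214, -64.752, 116.944,  24.432,  55.668,  27.949]), 'tcp_pos': array([0.413, 0.197, 0.063]), 'ft_force': array([0.459, 2.532, 1.389]), 'opening': np.float64(0.018), 'tool_rot': array([1.79949e+02, 1.40000e-02, 1.68237e+02])}
```

View pics/s2.png

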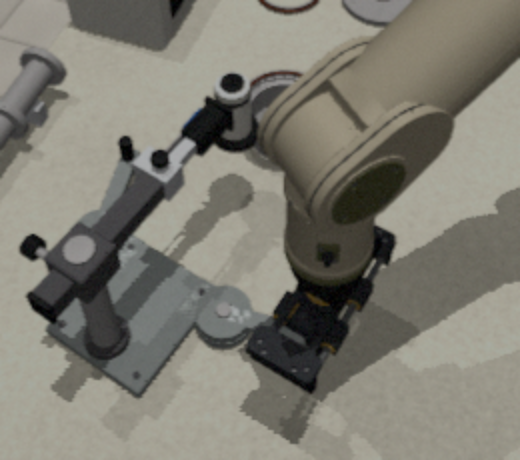

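>>> arm_command:
  motion:
    - [1,-12,0,0,0,0.07]
    - [4,-24,0,0,0,0.14]
    - [7,-35,0,0,0,0.21]
    - [12,-46,0,0,0,0.28]
    - [18,-57,0,0,0,0.35]
    - [25,-67,0,0,0,0.42]
    - [33,-76,0,0,0,0.49]
    - [42,-84,0,0,0,0.55]
    - [48,-88,0,0,0,0.6]
    - [50,-89,0,0,0,0.6]

```text
t: 6.7
tcp_pos: [0.4615, 0.1088, 0.0622]
tool_rot: [179.8, -0.2, -157.6]
ft_force: [-16.3, 4.5, 14.5]
opening: 0.018
grip_force: 15.0
```

>>> arm_command:
  motion:
    - [2,-1,0,0,0,0]
    - [3,-2,0,0,0,0]
    - [3,-2,0,0,0,0]

```text
t: 7.0
tcp_pos: [0.4622, 0.1089, 0.0619]
tool_rot: [179.7, -0.4, -157.5]
ft_force: [-19.5, 8.4, 14.5]
opening: 0.0175
grip_force: 15.0
```

```bash
python3 - <<'E'
from h import *
s=manip.get_state(); print({k:np.round(s[k],3) for k in ("t","joints","tcp_pos","ft_force","opening","tool_rot","grip_force")})
p=s["tcp_pos"][:2]-[.53,.202]; b=np.degrees(np.arctan2(p[1],p[0])); print(np.hypot(*p),b, "leg", np.radians(b%360-90+13.5))
E
```

```text
{'t': np.float64(7.0), 'joints': array([ 41.196,  28.68 , -69.122, 114.169,  31.1  ,  59.22 ,  69.861]), 'tcp_pos': array([0.462, 0.109, 0.062]), 'ft_force': array([-19.527,   8.354,  14.521]), 'opening': np.float64(0.017), 'tool_rot': array([ 179.721,   -0.352, -157.508]), 'grip_force': np.float64(14.984)}
0.11513330427228963 -126.06070673836334 leg 2.747834039428482
```

The leg has reached the stop. I'll ease the push, release and lift.

>>> arm_command:
  claw: 45
  motion:
    - [-5,2,0,0,0,0]
    - [-5,2,0,0,0,0]
    - [-5,2,0,0,0,0]
    - [-5,2,0,0,0,0]
    - [-5,2,15,0,0,0]
    - [-5,2,35,0,0,0]
    - [-5,2,60,0,0,0]

```text
t: 7.7
tcp_pos: [0.4612, 0.1078, 0.1235]
tool_rot: [180.0, -0.0, -157.6]
ft_force: [0.8, -0.4, 0.8]
opening: 0.0448
grip_force: 0.0
```

>>> arm_command:
  motion:
    - [-10,0,45,0,0,-0.1]
    - [-30,0,90,0,0,-0.2]
    - [-30,0,140,0,0,-0.3]
    - [-30,0,190,0,0,-0.45]
    - [-30,0,240,0,0,-0.6]
    - [-30,0,280,0,0,-0.75]
    - [-30,0,300,0,0,-0.9]
    - [-30,0,300,0,0,-0.9]

```text
t: 8.5
tcp_pos: [0.4327, 0.1091, 0.4269]
tool_rot: [179.9, 0.4, 150.6]
ft_force: [0.3, 0.7, -1.0]
opening: 0.0454
grip_force: 0.0
```

```bash
python3 - <<'E'
from h import *
c,T,s=wrist(); cv2.imwrite("pics/w3.png",c["img"][:,:,::-1]); np.savez("w3.npz",T=T)
print({k:np.round(s[k],3) for k in ("t","joints","tcp_pos","ft_force","tool_rot")})
print(project(c,[[.4625,.109,.066],[.53,.202,.034],[.586,.022,.221],[.598,.072,.206]],T))
E
```

```text
{'t': np.float64(8.5), 'joints': array([ 75.074, -17.152, -74.871,  87.234, -16.539,  96.723,  59.342]), 'tcp_pos': array([0.433, 0.109, 0.427]), 'ft_force': array([ 0.322,  0.674, -0.973]), 'tool_rot': array([179.939,   0.36 , 150.563])}
[[293.81787228 178.21156026]
 [370.0232591  182.81885428]
 [282.63751281 340.94726755]
 [326.69895858 321.88292543]]
```

View pics/w3.png

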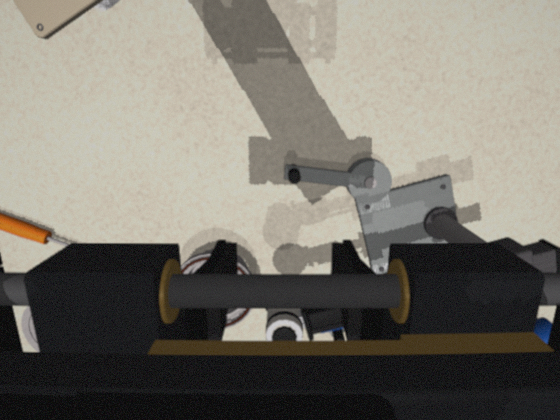

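The leg is out, with its knob at (294,175), within 3 px of the prediction. I'll turn the jaws across the boom and look at the grip with nothing in the way.

>>> arm_command:
  claw: 60
  motion:
    - [20,-20,0,0,0,-0.14]
    - [45,-45,0,0,0,-0.28]
    - [75,-75,0,0,0,-0.42]
    - [105,-105,0,0,0,-0.56]
    - [125,-130,0,0,0,-0.7]
    - [140,-140,0,0,0,-0.84]
    - [140,-140,0,0,0,-0.98]
    - [140,-140,0,0,0,-1.12]
    - [140,-140,0,0,0,-1.26]
    - [140,-140,0,0,0,-1.29]

```text
t: 9.55
tcp_pos: [0.5095, -0.0283, 0.4249]
tool_rot: [177.2, -0.5, 76.7]
ft_force: [0.2, -0.3, -1.2]
opening: 0.06
grip_force: 0.0
```

```bash
python3 - <<'E'
from h import *
c,T,s=wrist(); cv2.imwrite("pics/w4.png",c["img"][:,:,::-1]); np.savez("w4.npz",T=T)
print({k:np.round(s[k],3) for k in ("t","joints","tcp_pos","ft_force","tool_rot")})
print(project(c,[[.586,.022,.221],[.598,.078,.206],[.6165,.0736,.19],[.634-.0184,.2285-.0768,.226]],T))
e=imaging.capture("scene"); print(onz(e,(352.1,171),.19))
E
```

```text
{'t': np.float64(9.55), 'joints': array([115.34 , -28.649, -84.174,  81.348, -30.135,  97.785,  12.759]), 'tcp_pos': array([ 0.51 , -0.028,  0.425]), 'ft_force': array([ 0.222, -0.29 , -1.207]), 'tool_rot': array([177.224,  -0.511,  76.68 ])}
[[341.2267973  115.49036828]
 [338.83951326  52.0595531 ]
 [355.00366731  54.91745574]
 [346.41087758 -47.27541041]]
[0.6015441  0.07793307 0.19      ]
```

View pics/w4.png

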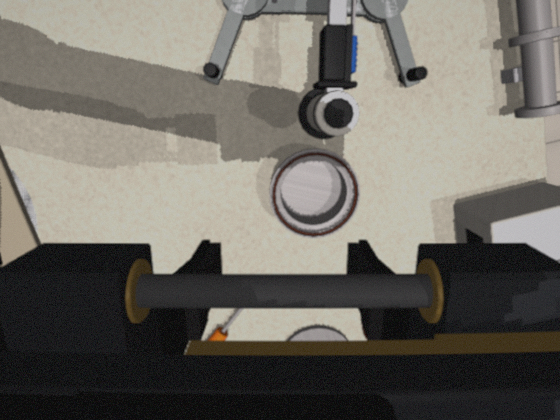

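The vessel is at (315,193), the grip at (338,55) with the blue button at (354,52), and the camera top at (338,113). Both legs are splayed. The arm's redundancy has drifted, with j2 and j3 at their limits. I'll fit a quick kinematic model from the logged poses to plan an unwinding move.

```bash
cat > kin.py <<'E'
import numpy as np, itertools
from scipy.optimize import least_squares
from scipy.spatial.transform import Rotation as R
LOG=[([71.984,19.073,-3.707,83.706,1.238,77.342,-5.071],[.1797,-.5982,.2467],[-179.92,0,16.72]),
([22.607,2.390,-52.520,84.119,1.822,94.363,3.501],[.4450,.1950,.4165],[179.93,-.075,123.25]),
([7.035,25.024,-52.493,101.599,21.862,64.252,-19.946],[.4690,.2892,.1170],[-180,0,122.6]),
([27.071,22.214,-64.752,116.944,24.432,55.668,27.949],[.413,.197,.0626],[179.95,.014,168.24]),
([41.196,28.68,-69.122,114.169,31.1,59.22,69.861],[.4622,.1089,.0619],[179.72,-.35,-157.51]),
([75.074,-17.152,-74.871,87.234,-16.539,96.723,59.342],[.4327,.1091,.4269],[179.94,.36,150.56]),
([115.34,-28.649,-84.174,81.348,-30.135,97.785,12.759],[.5095,-.0283,.4249],[177.22,-.51,76.68])]
def fk(q,x,s):
    q=np.radians(q); d1,L1,L2,L3,a1,a2,a3,o1,o5,o7=x
    M=R.from_euler("z",s[0]*q[0]+o1); p=np.array([0,0,d1])
    M=M*R.from_euler("y",q[1])*R.from_euler("z",s[1]*q[2]); p=p+M.apply([a1,0,L1])
    M=M*R.from_euler("y",q[3])*R.from_euler("z",s[2]*q[4]+o5); p=p+M.apply([a2,0,L2])
    M=M*R.from_euler("y",q[5])*R.from_euler("z",s[3]*q[6]+o7); p=p+M.apply([a3,0,L3]); return p,M
def fit():
    best=None
    for s in itertools.product([1,-1],repeat=4):
        for o7 in (0,1.57,3.14,-1.57):
            f=lambda x:np.concatenate([np.r_[(fk(q,x,s)[0]-p),.3*(R.from_euler("xyz",r,degrees=True).inv()*fk(q,x,s)[1]).as_rotvec()] for q,p,r in LOG])
            r=least_squares(f,[.3,.4,.4,.25,0,0,0,0,0,o7],max_nfev=200)
            if best is None or r.cost<best[0].cost: best=(r,s)
    return best
if __name__=="__main__":
    r,s=fit(); print(r.cost,s,r.x.round(4),np.abs(r.fun).max()); np.savez("kin.npz",x=r.x,s=s)
E
python3 kin.py
```

```text
0.0002550558472892034 (-1, -1, -1, -1) [-1.4790e-01  4.6230e-01  5.2330e-01 -5.0800e-02 -4.8700e-02 -1.6200e-02
  5.4000e-03 -7.5200e-02  6.0000e-04  1.4956e+00] 0.00941707586241683
```

```bash
cat > kin2.py <<'E'
from kin import *
S=-1
def fk(q,x):
    q=np.radians(q); M=R.from_euler("z",-q[0]+x[0]); p=np.array([0,0,.32+x[1]]); t=x[5:].reshape(4,3)
    Z=lambda a:R.from_euler("z",a); Y=lambda a:R.from_euler("y",a)
    p=p+M.apply(t[0]); M=M*Y(q[1])*Z(-q[2]); p=p+M.apply(t[1]+[0,0,.42])
    M=M*Y(q[3])*Z(-q[4]+x[2]); p=p+M.apply(t[2]+[0,0,.42])
    M=M*Y(q[5]); p=p+M.apply(t[3]+[0,0,.3]); M=M*Z(-q[6]+x[3]+np.pi/2); return p,M
def err(x): return np.concatenate([np.r_[(fk(q,x)[0]-p),.3*(R.from_euler("xyz",r,degrees=True).inv()*fk(q,x)[1]).as_rotvec()] for q,p,r in LOG]+[.003*x[1:]])
if __name__=="__main__":
    r=least_squares(err,np.zeros(17)); print(np.abs(r.fun[:42]).max(),r.x.round(3)); print(r.fun[:42].reshape(7,6).round(4)); np.savez("kin.npz",x=r.x)
E
python3 kin2.py
```

```text
0.0001873876830823644 [-0.    -0.032  0.    -0.    -0.     0.    -0.022 -0.032  0.    -0.024
  0.029  0.    -0.     0.07  -0.    -0.     0.025]
[[ 0.      0.      0.      0.     -0.      0.    ]
 [ 0.     -0.      0.      0.      0.      0.    ]
 [-0.0001 -0.      0.      0.      0.     -0.0002]
 [ 0.0001  0.      0.     -0.      0.      0.    ]
 [-0.     -0.     -0.      0.      0.      0.    ]
 [-0.      0.      0.     -0.     -0.      0.    ]
 [ 0.     -0.     -0.      0.      0.      0.    ]]
```

The model fits to 0.2 mm. Next I'll simulate a least-norm controller, check it against the log, and search a few unwinding moves.

```bash
cat > sim.py <<'E'
from kin2 import *
X=np.load("kin.npz")["x"]
LO=np.array([-148.97,-28.65,-84.17,9.2,-72.65,3.7,-149.18]); HI=np.array([148.97,121.19,76.75,138.47,252.65,117.97,149.18])
V=.07*np.array([127.2,127.2,159.86,159.86,180,180,180])
def jac(q):
    p0,M0=fk(q,X); J=np.zeros((6,7))
    for i in range(7):
        d=q.copy(); d[i]+=.05; p,M=fk(d,X); J[:3,i]=(p-p0)/.05; J[3:,i]=(M*M0.inv()).as_rotvec()/.05
    return p0,M0,J
def step(q,p,M,n=5):
    for _ in range(n):
        p0,M0,J=jac(q); e=np.r_[p-p0,(M*M0.inv()).as_rotvec()]
        free=np.ones(7,bool)
        for _ in range(3):
            dq=np.zeros(7); A=J[:,free]; dq[free]=A.T@np.linalg.solve(A@A.T+1e-9*np.eye(6),e)
            bad=free&((q+dq<LO)|(q+dq>HI))
            if not bad.any(): break
            free&=~bad
        dq*=min(1,(V/n*1.5/np.maximum(abs(dq),1e-9)).min()); q=np.clip(q+dq,LO,HI)
    return q
def call(q,rows,cmd=None):
    P0,M0=fk(q,X) if cmd is None else cmd; p,M=P0,M0
    for r in rows:
        r=np.array(r,float); tp=P0+r[:3]/1000; tM=R.from_rotvec(r[3:])*M0
        d=tp-p; w=(tM*M.inv()).as_rotvec(); k=min(1,.05/max(np.linalg.norm(d),1e-9),np.radians(8.59)/max(np.linalg.norm(w),1e-9))
        p=p+k*d; M=R.from_rotvec(k*w)*M; q=step(q,p,M)
    return q
E
python3 - <<'E'
from sim import *
q=np.array(LOG[0][0]); q=call(q,[[320,350,170,0,0,.81]]*10); q=call(q,[[-50,440,0,0,0,1.04]]*10); print(q.round(1),LOG[1][0])
q=np.array(LOG[4][0]); q=call(q,[[-30,0,365,0,0,-.9]]*10); print(q.round(1),LOG[5][0])
E
```

```text
[ 21.7   2.3 -50.9  84.2   1.8  94.4   3.3] [22.607, 2.39, -52.52, 84.119, 1.822, 94.363, 3.501]
[ 69.8 -12.3 -74.4  87.1 -12.3  96.3  55.3] [75.074, -17.152, -74.871, 87.234, -16.539, 96.723, 59.342]
```

```bash
cat > srch.py <<'E'
from sim import *
from multiprocessing import Pool
import sim
q0=np.array(LOG[6][0])
def goto(q,x,y,z,yaw,dyaw=None,log=None):
    p,M=fk(q,X); tM=R.from_euler("xyz",[180,0,yaw],degrees=True); tp=np.array([x,y,z])
    w=(tM*M.inv()).as_rotvec(); n=int(max(np.linalg.norm(tp-p)/.045,np.linalg.norm(w)/.14))+1
    lo=9e9
    for k in range(1,n+1):
        q=step(q,p+(tp-p)*k/n,R.from_rotvec(w*k/n)*M,2); lo=min(lo,(np.minimum(q-LO,HI-q)).min())
    return q,lo,n
def run(seed):
    g=np.random.default_rng(seed); q=q0; W=[]
    for _ in range(g.integers(1,4)):
        b=np.radians(g.uniform(-80,30)); r=g.uniform(.4,.65); yaw=g.uniform(30,200)
        W.append((r*np.cos(b),r*np.sin(b),g.uniform(.38,.5),yaw))
    W+= [(.573,-.03,.4,76.5),(.598,.078,.3,76.5),(.598,.078,.196,76.5),(.572,-.029,.196,76.5)]; ls=[];N=0
    try:
        for w in W:
            q,lo,n=goto(q,*w); N+=n; ls.append(lo)
    except Exception: return (-9,)
    p,M=fk(q,X); e=np.linalg.norm(p-W[-1][:3])
    return (min(ls[-4:])-1000*e-.3*N,e,N,np.round(ls,1),np.round(W[:-4],2).tolist(),q.round(0))
if __name__=="__main__":
    with Pool() as P:
        o=sorted(P.map(run,range(400)),key=lambda t:-t[0])[:5]
    for x in o: print(x)
E
nproc; time OMP_NUM_THREADS=1 timeout 500 python3 srch.py
```

```text
4
(np.float64(11.85707093160428), np.float64(3.3205111236980085e-06), 29, array([ 0. ,  3.2, 20.6, 21.7, 23.2, 23.7]), [[0.35, 0.2, 0.44, 60.8], [0.48, -0.12, 0.44, 80.02]], array([ 46.,  26., -60.,  93.,  23.,  75., -32.]))
(np.float64(10.335318946403222), np.float64(3.291114163547703e-06), 36, array([ 0. ,  2.6, 21.1, 23.1, 24.4, 25. ]), [[0.51, 0.2, 0.44, 82.1], [0.39, -0.32, 0.4, 125.51]], array([ 45.,  25., -59.,  93.,  22.,  74., -31.]))
(np.float64(10.018631636406308), np.float64(3.367443710009789e-06), 30, array([ 0.2,  3.5, 19. , 19.1, 21.1, 21.3]), [[0.41, -0.07, 0.38, 149.4], [0.56, -0.01, 0.4, 82.91]], array([ 48.,  27., -63.,  93.,  25.,  75., -33.]))
(np.float64(9.923055604932344), np.float64(3.2557245691715044e-06), 40, array([ 0. , 16.1, 21.9, 24.5, 25.7, 26.4]), [[0.43, 0.03, 0.48, 170.59], [0.4, -0.35, 0.42, 132.42]], array([ 44.,  24., -58.,  94.,  21.,  74., -31.]))
(np.float64(9.233206998400405), np.float64(3.091827946197459e-06), 44, array([ 0.1,  0.3, 22.4, 25.2, 30.6, 31.6]), [[0.39, 0.22, 0.4, 115.9], [0.24, -0.43, 0.43, 78.93]], array([ 41.,  22., -52.,  94.,  18.,  73., -29.]))
real	0m6.194s
user	0m22.894s
sys	0m0.079s
```

>>> arm_command:
  motion:
    - [-8,6,5,0,0,0.14]
    - [-16,12,10,0,0,0.28]
    - [-24,18,16,0,0,0.42]
    - [-32,24,22,0,0,0.56]
    - [-40,30,28,0,0,0.7]
    - [-48,36,34,0,0,0.84]
    - [-56,42,40,0,0,0.98]
    - [-64,48,45,0,0,1.12]
    - [-72,54,50,0,0,1.26]
    - [-80,58,55,0,0,1.4]

```text
t: 10.65
tcp_pos: [0.4292, 0.0304, 0.4804]
tool_rot: [177.1, -0.5, 157.8]
ft_force: [1.2, 0.4, 0.3]
opening: 0.0598
grip_force: 0.0
```

```bash
cat > st.py <<'E'
from h import *
s=manip.get_state(); print({k:np.round(s[k],4).tolist() for k in ("t","joints","tcp_pos","ft_force","tool_rot")})
E
python3 st.py
```

```text
{'t': 10.65, 'joints': [78.2327, -13.9962, -68.061, 82.2339, -16.2743, 102.5132, 74.9272], 'tcp_pos': [0.4292, 0.0304, 0.4804], 'ft_force': [1.1911, 0.4215, 0.3317], 'tool_rot': [177.1315, -0.5128, 157.7996]}
```

```bash
python3 - <<'E'
from srch import *
q=np.array([78.2327,-13.9962,-68.061,82.2339,-16.2743,102.5132,74.9272])
a=R.from_euler("xyz",[177.1315,-.5128,157.8],degrees=True)
print((R.from_euler("xyz",[180,0,132.4],degrees=True)*a.inv()).as_rotvec().round(3))
for w in [(.40,-.35,.42,132.4),(.573,-.03,.42,76.5),(.598,.078,.3,76.5),(.598,.078,.196,76.5),(.572,-.029,.196,76.5)]:
    q,lo,n=goto(q,*w); print(w,q.round(0),lo.round(0),n)
E
```

```text
[-0.047  0.021 -0.443]
(0.4, -0.35, 0.42, 132.4) [ 86.  12. -58.  77.  10.  96.  71.] 15.0 9
(0.573, -0.03, 0.42, 76.5) [ 43.  19. -60.  71.  17.  98. -26.] 20.0 9
(0.598, 0.078, 0.3, 76.5) [ 32.  25. -59.  80.  21.  87. -40.] 23.0 4
(0.598, 0.078, 0.196, 76.5) [ 31.  29. -57.  89.  25.  76. -42.] 26.0 3
(0.572, -0.029, 0.196, 76.5) [ 44.  25. -58.  93.  21.  74. -31.] 26.0 3
```

>>> arm_command:
  motion:
    - [-3,-42,-6,-0.005,0.002,-0.05]
    - [-6,-84,-12,-0.01,0.005,-0.1]
    - [-9,-126,-20,-0.015,0.007,-0.15]
    - [-12,-168,-26,-0.02,0.01,-0.2]
    - [-16,-210,-32,-0.025,0.012,-0.25]
    - [-19,-252,-40,-0.03,0.014,-0.29]
    - [-22,-294,-46,-0.035,0.016,-0.34]
    - [-25,-336,-53,-0.04,0.018,-0.39]
    - [-29,-380,-60,-0.047,0.021,-0.443]
    - [-29,-380,-60,-0.047,0.021,-0.443]

```text
t: 11.65
tcp_pos: [0.3981, -0.3565, 0.4175]
tool_rot: [180.0, -0.1, 131.5]
ft_force: [0.4, 0.5, -0.1]
opening: 0.0602
grip_force: 0.0
```

>>> arm_command:
  motion:
    - [17,34,0,0,0,-0.1]
    - [34,68,0,0,0,-0.2]
    - [52,102,0,0,0,-0.3]
    - [70,138,0,0,0,-0.4]
    - [88,172,0,0,0,-0.5]
    - [106,206,0,0,0,-0.6]
    - [124,240,0,0,0,-0.7]
    - [142,276,0,0,0,-0.8]
    - [160,305,0,0,0,-0.9]
    - [173,320,0,0,0,-0.976]

```text
t: 12.65
tcp_pos: [0.5739, -0.0266, 0.4206]
tool_rot: [-180.0, 0.0, 76.1]
ft_force: [0.0, -1.6, 0.1]
opening: 0.0597
grip_force: 0.0
```

```bash
python3 - <<'E'
from h import *
c,T,s=wrist(); np.savez("w5.npz",T=T)
print({k:np.round(s[k],4).tolist() for k in ("t","joints","tcp_pos","tool_rot")})
o=cv2.resize(c["img"][0:140,230:430,::-1],None,fx=4,fy=4,interpolation=3); cv2.imwrite("pics/w5.png",o)
print(project(c,[[.586,.022,.221],[.598,.078,.206],[.6165,.0736,.19],[.634-.0184,.2285-.0768,.226]],T))
E
```

```text
{'t': 12.65, 'joints': [42.3734, 19.6224, -60.0075, 70.8694, 17.1027, 98.6593, -27.4071], 'tcp_pos': [0.5739, -0.0266, 0.4206], 'tool_rot': [-179.9731, 0.0074, 76.077]}
[[284.06472333 131.9377419 ]
 [282.11356898  67.30784852]
 [302.11452818  68.91748675]
 [281.18019144 -32.40577738]]
```

View pics/w5.png

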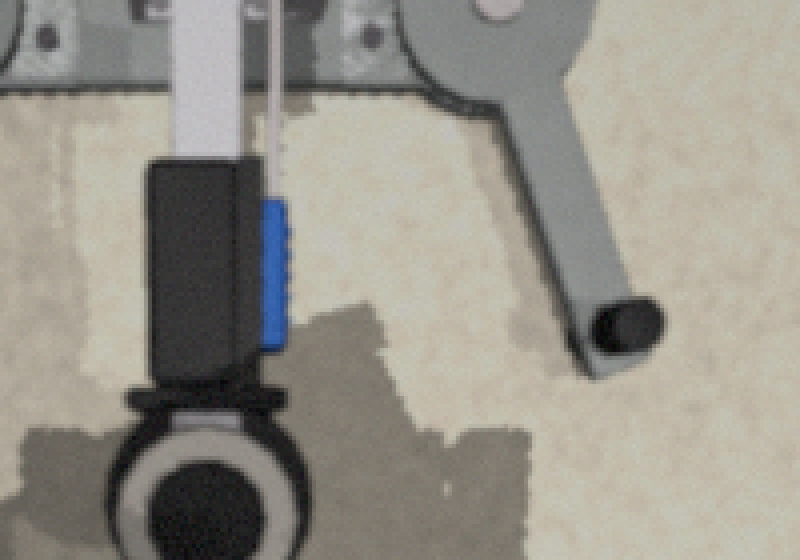

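The crop shows the grip spanning columns 150–262 and rows 158–380, the button at (275,275), and the boom axis near column 206.

```bash
python3 - <<'E'
from h import *
c=imaging.capture("wrist"); T=np.load("w5.npz")["T"]
f=lambda u,v,z:onz(c,(230+u/4-.4,v/4-.4),z,T).round(4)
for n,a in dict(gt=(193,158,.206),back=(206,158,.206),front=(206,380,.206),cam=(207,510,.221),bar0=(206.5,2,.198),bar1=(207,150,.198),b0=(275,198,.19),b1=(275,352,.19),knobfar=(628,322,.066)).items(): print(n,f(*a))
E
```

```text
gt [0.6001 0.1023 0.206 ]
back [0.6029 0.1016 0.206 ]
front [0.5913 0.0549 0.206 ]
cam [0.5846 0.0268 0.221 ]
bar0 [0.6113 0.135  0.198 ]
bar1 [0.6038 0.1046 0.198 ]
b0 [0.6171 0.0918 0.19  ]
b1 [0.609  0.0578 0.19  ]
knobfar [0.7278 0.045  0.066 ]
```

>>> arm_command:
  claw: 60
  grip_force: 30
  motion:
    - [9,40,-30,0,0,0.003]
    - [18,80,-70,0,0,0.003]
    - [23,104,-110,0,0,0.003]
    - [23,105,-145,0,0,0.003]
    - [23,105,-175,0,0,0.003]
    - [23,105,-200,0,0,0.003]
    - [23,105,-215,0,0,0.003]
    - [23,105,-225,0,0,0.003]
    - [23,105,-225,0,0,0.003]

```text
t: 13.65
tcp_pos: [0.5963, 0.0738, 0.195]
tool_rot: [-179.9, 0.1, 76.0]
ft_force: [0.5, -0.9, 0.6]
opening: 0.0599
grip_force: 0.0
```

>>> arm_command:
  claw: 15
  grip_force: 35
  motion:
    - [0,0,0,0,0,0]
    - [0,0,0,0,0,0]
    - [0,0,0,0,0,0]
    - [0,0,0,0,0,0]
    - [0,0,0,0,0,0]
    - [0,0,0,0,0,0]
    - [0,0,0,0,0,0]
    - [0,0,0,0,0,0]

```text
t: 14.45
tcp_pos: [0.5958, 0.0746, 0.196]
tool_rot: [-179.9, 0.1, 76.0]
ft_force: [-6.5, -1.6, 7.0]
opening: 0.0263
grip_force: 35.0
```

```bash
python3 st.py
```

```text
{'t': 14.45, 'joints': [31.9185, 28.6396, -57.6048, 89.1675, 24.6967, 76.0309, -42.626], 'tcp_pos': [0.5958, 0.0746, 0.196], 'ft_force': [-6.5403, -1.6008, 7.0283], 'tool_rot': [-179.907, 0.1266, 75.9915]}
```

The button is flush at a 26.3 mm opening. Drawing the boom out.

>>> arm_command:
  grip_force: 40
  motion:
    - [-2,-6,0,0,0,0]
    - [-4,-15,0,0,0,0]
    - [-7,-27,0,0,0,0]
    - [-10,-40,0,0,0,0]
    - [-13,-53,0,0,0,0]
    - [-16,-66,0,0,0,0]
    - [-19,-78,0,0,0,0]
    - [-22,-89,0,0,0,0]
    - [-24,-97,0,0,0,0]
    - [-24,-97,0,0,0,0]

```text
t: 15.45
tcp_pos: [0.572, -0.0215, 0.1959]
tool_rot: [-179.9, -0.0, 76.0]
ft_force: [-2.3, 6.9, 2.9]
opening: 0.0264
grip_force: 40.0
```

```bash
python3 st.py; python3 - <<'E'
from h import *
o=np.zeros((600,800,3),np.uint8)
a=imaging.capture("side")["img"][:,:,::-1]; b=imaging.capture("scene")["img"][:,:,::-1]
np.savez("sd1.npz",a=a,b=b)
for n,i in (("side",a),("scene",b)):
    h=cv2.cvtColor(np.ascontiguousarray(i),cv2.COLOR_BGR2HSV); m=cv2.inRange(h,(0,90,40),(8,255,255))|cv2.inRange(h,(172,90,40),(180,255,255))
    k,_,st,ce=cv2.connectedComponentsWithStats(m); print(n,[(st[j].tolist(),ce[j].round(1).tolist()) for j in range(1,k) if st[j,4]>2])
E
```

```text
{'t': 15.45, 'joints': [44.0628, 24.7558, -58.4137, 93.4898, 21.7038, 74.1273, -32.0617], 'tcp_pos': [0.572, -0.0215, 0.1959], 'ft_force': [-2.301, 6.8643, 2.873], 'tool_rot': [-179.9291, -0.0342, 76.005]}
side [([306, 123, 7, 3, 15], [309.2, 124.0]), ([284, 188, 6, 6, 9], [286.4, 190.7]), ([293, 241, 1, 6, 6], [293.0, 243.5]), ([250, 242, 1, 4, 4], [250.0, 243.5]), ([291, 249, 2, 3, 3], [291.3, 250.0])]
scene [([164, 270, 13, 14, 149], [170.2, 276.1])]
```

>>> arm_command:
  motion:
    - [-1,-4,0,0,0,0]
    - [-2,-8,0,0,0,0]
    - [-2.6,-10.7,0,0,0,0]
    - [-2.6,-10.7,0,0,0,0]
    - [-2.6,-10.7,0,0,0,0]

```text
t: 16.05
tcp_pos: [0.5697, -0.0311, 0.196]
tool_rot: [-180.0, -0.1, 76.1]
ft_force: [-1.4, 7.6, 4.4]
opening: 0.0264
grip_force: 40.0
```

```bash
python3 st.py; python3 - <<'E'
from h import *
C=imaging.capture("side"); D=imaging.capture("scene")
X0=np.load("sd1.npz"); y=np.array([.233,.9725]); 
def im(c,i,P,w,h,f):
    u,v=np.round(project(c,[P],np.array(c["world_from_camera"]))[0]).astype(int); print(u,v)
    return cv2.resize(np.ascontiguousarray(i[v-h:v+h,u-w:u+w]),None,fx=f,fy=f,interpolation=2)
P=[.634-.0223,.2285-.0914,.198]
A=[im(C,C["img"][:,:,::-1],P,25,18,8),im(C,X0["a"],P,25,18,8)]; B=[im(D,D["img"][:,:,::-1],P,25,18,8),im(D,X0["b"],P,25,18,8)]
cv2.imwrite("pics/mark.png",cv2.convertScaleAbs(np.vstack([np.hstack(A),np.hstack(B)]),alpha=1.3))
E
```

```text
{'t': 16.05, 'joints': [45.2314, 24.4542, -58.4534, 93.7921, 21.4542, 73.9659, -30.8862], 'tcp_pos': [0.5697, -0.0311, 0.196], 'ft_force': [-1.4215, 7.6451, 4.3894], 'tool_rot': [-179.9546, -0.064, 76.0864]}
214 271
214 271
369 163
369 163
```

View pics/mark.png

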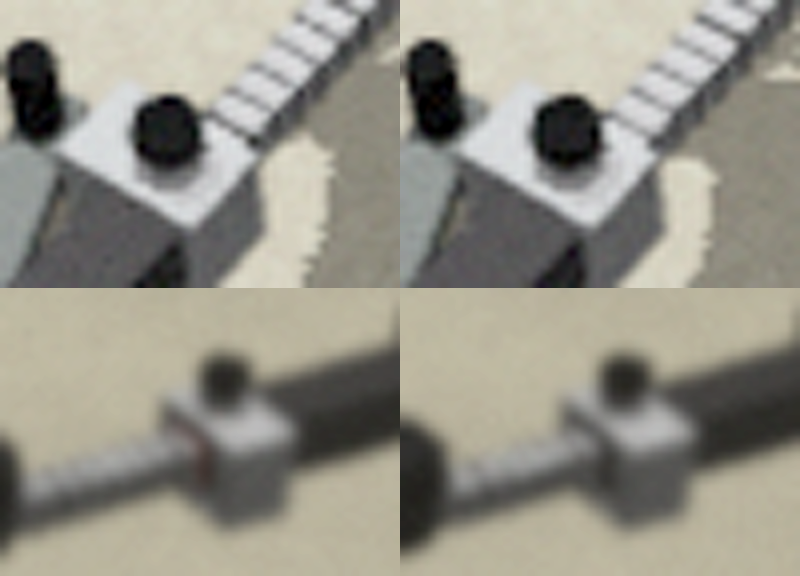

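The red line now shows at the collar mouth at (200,460) in the lower left panel, and it did not show 10 mm earlier. I'll quantify how much of it is exposed by stepping further out and comparing the redness.

```bash
cat > red.py <<'E'
from h import *
ps=[];rs=[]
b=np.load("sd1.npz")["b"][:,:,::-1].astype(float)
roi=(slice(168,195),slice(355,385)) if 0 else (slice(170,192),slice(356,376))
roi=(slice(163-18+17,163-18+27),slice(369-25+18,369-25+29))
f=lambda i:(i[...,0]-(i[...,1]+i[...,2])/2)
for _ in range(6):
    ps.append(manip.get_state()["tcp_pos"]); d=imaging.capture("scene")["img"].astype(float)
    r=f(d)-f(b); rs.append(r[roi])
p=np.mean(ps,0); g=np.array([.5958,.0746]); print("tcp",p.round(4),"along",((g-p[:2])@[.237,.9715]).round(4),"sd",np.std(ps,0).round(4), manip.get_state()["t"])
m=np.mean(rs,0); print("red sum",np.clip(m,4,None).sum()-4*m.size,m.max()); print(m.round(0).astype(int))
E
python3 red.py
```

```text
tcp [ 0.5697 -0.0309  0.196 ] along 0.1087 sd [0. 0. 0.] 16.45
red sum 57.16666666666663 10.083333333333334
[[ 1  0  2  3  6  8  4  1  1  0  0]
 [ 1  0  0  3  5 10  8  5  1  0 -1]
 [ 0 -1  0  1  4  5  8  8  4  0  0]
 [ 1  1  0  0  1  4  7 10  5  1  0]
 [ 1  1  1 -1 -1  1  6  9  4  1  0]
 [ 1  0  1  1  0  2  6  7  3  2 -1]
 [ 1  1  0  0  1  2  5  8  3  0  0]
 [-1 -1  0  0 -1  1  5  5  2  0  1]
 [ 0  1 -1  0  1  0  2  2  0  0  2]
 [ 0 -1  1  0  0 -1  0  0  0 -1  0]]
```

>>> arm_command:
  motion:
    - [-0.5,-2,0,0,0,0]
    - [-0.5,-2,0,0,0,0]
    - [-0.5,-2,0,0,0,0]
    - [-0.5,-2,0,0,0,0]

```text
t: 16.85
tcp_pos: [0.5692, -0.0329, 0.196]
tool_rot: [-180.0, -0.1, 76.1]
ft_force: [-1.1, 7.3, 2.3]
opening: 0.0263
grip_force: 40.0
```

```bash
python3 red.py
```

```text
tcp [ 0.5693 -0.0329  0.196 ] along 0.1108 sd [0. 0. 0.] 17.15
red sum 186.0 18.583333333333332
[[ 1  0  4  8 12 11  5  1  1  0  0]
 [ 1  2  2  8 13 18 14  6  1 -1  0]
 [ 0 -1  1  3 10 16 19 12  4  0  0]
 [ 1  1  0  1  4 13 19 15  6  0 -1]
 [ 2  1  1  0  1  6 13 11  4  1  0]
 [ 1  1  1  1  2  6 11  7  2  1  0]
 [ 1  1  0 -1  3  7  9  8  2  0  1]
 [ 0 -1 -1  0  2  6  9  5  0 -1  1]
 [ 1  1 -2  0  1  3  4  2  0  0  2]
 [ 1  0  0  0  0  0  0  1  0 -1 -1]]
```

>>> arm_command:
  motion:
    - [-0.5,-2,0,0,0,0]
    - [-0.5,-2,0,0,0,0]
    - [-0.5,-2,0,0,0,0]

```text
t: 17.45
tcp_pos: [0.5687, -0.035, 0.196]
tool_rot: [-180.0, -0.1, 76.1]
ft_force: [-1.5, 7.1, 2.8]
opening: 0.0265
grip_force: 40.0
```

```bash
sed -i 's/print("red sum"/print("raw",m.sum().round(0),"red sum"/' red.py; python3 red.py
```

```text
tcp [ 0.5687 -0.0349  0.196 ] along 0.1128 sd [0. 0. 0.] 17.75
raw 479.0 red sum 294.25 29.083333333333332
[[ 2  1  9 18 20 13  4  1  1  0  0]
 [ 2  3  8 19 27 26 13  4  0  0 -1]
 [ 1  0  4 11 23 29 22  7  1  0  1]
 [ 0  1  1  5 12 23 22 10  2  0  0]
 [ 2  1  2  0  5 11 15  7  0  0  0]
 [ 1  1  0  1  3  9 10  3  0  1  0]
 [ 1  1  0  0  4  9  9  5  1  0  1]
 [ 0 -1  0  0  3  8  9  3  0  0  1]
 [ 1  1 -2  0  1  4  4  1  0  0  2]
 [ 0 -1  0  0  0  1  0  0 -1 -1 -1]]
```

```bash
sed -i 's/^m=np.mean.*/m=np.mean(rs,0); print("side",m[4:9,3:].sum().round(1),"top",m[:4].sum().round(1))/; s/range(6)/range(8)/' red.py; tail -3 red.py
```

```text
r=f(d)-f(b); rs.append(r[roi])
p=np.mean(ps,0); g=np.array([.5958,.0746]); print("tcp",p.round(4),"along",((g-p[:2])@[.237,.9715]).round(4),"sd",np.std(ps,0).round(4), manip.get_state()["t"])
m=np.mean(rs,0); print("side",m[4:9,3:].sum().round(1),"top",m[:4].sum().round(1))
```

>>> arm_command:
  motion:
    - [-0.7,-3,0,0,0,0]
    - [-0.7,-3,0,0,0,0]
    - [-0.7,-3,0,0,0,0]

```text
t: 18.05
tcp_pos: [0.568, -0.038, 0.196]
tool_rot: [-179.9, -0.1, 76.1]
ft_force: [-2.4, 7.1, 3.6]
opening: 0.0265
grip_force: 40.0
```

```bash
python3 red.py
```

```text
tcp [ 0.568  -0.0379  0.196 ] along 0.1159 sd [0. 0. 0.] 18.45
side 118.2 top 298.2
```

>>> arm_command:
  motion:
    - [0.7,3,0,0,0,0]
    - [1.0,4,0,0,0,0]
    - [1.0,4,0,0,0,0]
    - [1.0,4,0,0,0,0]

```text
t: 18.85
tcp_pos: [0.5691, -0.0336, 0.196]
tool_rot: [-180.0, -0.1, 76.1]
ft_force: [-1.0, 9.1, 3.1]
opening: 0.0267
grip_force: 40.0
```

```bash
python3 red.py
```

```text
tcp [ 0.5691 -0.0337  0.196 ] along 0.1115 sd [0. 0. 0.] 19.25
side 122.9 top 275.1
```

>>> arm_command:
  motion:
    - [0.5,2,0,0,0,0]
    - [0.5,2,0,0,0,0]
    - [0.5,2,0,0,0,0]

```text
t: 19.55
tcp_pos: [0.5696, -0.0317, 0.196]
tool_rot: [-180.0, -0.1, 76.1]
ft_force: [-2.7, 8.0, 3.3]
opening: 0.0264
grip_force: 40.0
```

```bash
python3 red.py
```

```text
tcp [ 0.5696 -0.0317  0.196 ] along 0.1094 sd [0. 0. 0.] 19.95
side 97.1 top 169.8
```

>>> arm_command:
  motion:
    - [0.5,2,0,0,0,0]
    - [0.5,2,0,0,0,0]
    - [0.5,2,0,0,0,0]

```text
t: 20.25
tcp_pos: [0.5701, -0.0296, 0.196]
tool_rot: [-180.0, -0.1, 76.1]
ft_force: [-2.0, 7.7, 3.2]
opening: 0.0263
grip_force: 40.0
```

```bash
python3 red.py
```

```text
tcp [ 0.57   -0.0297  0.196 ] along 0.1074 sd [0. 0. 0.] 20.65
side 70.2 top 92.1
```

>>> arm_command:
  motion:
    - [0.5,2,0,0,0,0]
    - [0.5,2,0,0,0,0]
    - [0.5,2,0,0,0,0]

```text
t: 20.95
tcp_pos: [0.5705, -0.0276, 0.1959]
tool_rot: [-179.9, -0.1, 76.1]
ft_force: [-1.4, 8.5, 2.2]
opening: 0.027
grip_force: 40.0
```

```bash
python3 red.py
```

```text
tcp [ 0.5705 -0.0277  0.196 ] along 0.1053 sd [0. 0. 0.] 21.35
side 11.8 top 10.7
```

>>> arm_command:
  motion:
    - [0.5,2,0,0,0,0]
    - [0.5,2,0,0,0,0]
    - [0.5,2,0,0,0,0]

```text
t: 21.65
tcp_pos: [0.571, -0.0256, 0.196]
tool_rot: [-180.0, -0.1, 76.1]
ft_force: [-1.3, 8.6, 2.8]
opening: 0.0267
grip_force: 40.0
```

```bash
python3 red.py
```

```text
tcp [ 0.571  -0.0257  0.196 ] along 0.1033 sd [0. 0. 0.] 22.05
side -11.1 top -1.1
```

>>> arm_command:
  motion:
    - [0.7,3,0,0,0,0]
    - [0.7,3,0,0,0,0]
    - [0.7,3,0,0,0,0]

```text
t: 22.35
tcp_pos: [0.5718, -0.0226, 0.196]
tool_rot: [-180.0, -0.1, 76.1]
ft_force: [-2.0, 7.7, 3.6]
opening: 0.0268
grip_force: 40.0
```

```bash
python3 red.py
```

```text
tcp [ 0.5718 -0.0227  0.196 ] along 0.1002 sd [0. 0. 0.] 22.75
side -9.6 top 1.6
```

The redness emerges at a displacement of about 107 mm rather than 110, so the starting offset isn't certain. I'll run the boom back to a short extension, where the wrist camera sees both the mouth and the 10 mm lines, and calibrate there.

>>> arm_command:
  motion:
    - [2,7,0,0,0,0]
    - [4,17,0,0,0,0]
    - [7,29,0,0,0,0]
    - [10,41,0,0,0,0]
    - [13,53,0,0,0,0]
    - [16,64,0,0,0,0]
    - [18,72,0,0,0,0]
    - [19,76,0,0,0,0]
    - [19,76,0,0,0,0]

```text
t: 23.65
tcp_pos: [0.5906, 0.0538, 0.196]
tool_rot: [-180.0, -0.1, 76.1]
ft_force: [-2.9, 7.5, 2.9]
opening: 0.0263
grip_force: 40.0
```

```bash
python3 st.py; python3 - <<'E'
from h import *
I=[]
for _ in range(4):
    c,T,s=wrist(); I.append(c["img"].astype(float))
i=np.mean(I,0); np.savez("w6.npz",T=T,i=i)
p=s["tcp_pos"]; print("along",(np.array([.5958,.0746])-p[:2])@[.237,.9715])
u=np.array([.237,.9715]); n=np.array([.9715,-.237]); g=p[:2]
g=i.mean(2).astype(np.float32)
for lat in (-14,-11,-5,-2,1,4,11,14):
    P=[np.r_[p[:2]+u*d/1000+n*(lat)/1000,.198] for d in range(20,110)]
    q=project(c,P,T); v=cv2.remap(g,q[:,0].astype(np.float32)[None],q[:,1].astype(np.float32)[None],1)[0]; print(lat,q[0].round(0),q[-1].round(0),v.astype(int).tolist())
E
```

```text
{'t': 23.65, 'joints': [34.8458, 27.6411, -58.0125, 90.4065, 23.8831, 75.3719, -40.1958], 'tcp_pos': [0.5906, 0.0538, 0.196], 'ft_force': [-2.8695, 7.4707, 2.8904], 'tool_rot': [-179.9545, -0.1001, 76.1461]}
along 0.021956757251331376
-14 [249. 243.] [242.  -5.] [39, 72, 76, 78, 82, 110, 120, 126, 126, 127, 123, 122, 124, 126, 129, 130, 128, 125, 125, 123, 124, 126, 135, 145, 135, 142, 139, 132, 138, 147, 139, 147, 145, 134, 144, 147, 131, 124, 129, 132, 128, 126, 134, 151, 151, 158, 186, 222, 227, 227, 227, 228, 228, 227, 226, 227, 227, 225, 222, 225, 227, 225, 211, 212, 169, 90, 92, 98, 216, 232, 231, 231, 231, 231, 231, 231, 230, 231, 230, 231, 230, 230, 230, 230, 229, 229, 229, 229, 0, 0]
-11 [256. 243.] [251.  -5.] [23, 24, 26, 24, 26, 25, 23, 22, 19, 21, 20, 23, 34, 72, 117, 125, 125, 125, 121, 122, 126, 128, 129, 127, 128, 127, 126, 127, 129, 129, 127, 127, 126, 128, 132, 135, 132, 131, 129, 129, 128, 130, 129, 127, 129, 150, 149, 157, 221, 225, 227, 226, 228, 229, 229, 229, 229, 228, 227, 224, 226, 226, 225, 225, 204, 229, 229, 146, 217, 232, 232, 231, 232, 231, 231, 231, 231
[... 2080 characters left out ...]
142, 142, 142, 142, 141, 141, 143, 142, 144, 143, 141, 143, 144, 141, 134, 121, 119, 129, 143, 144, 145, 149, 151, 142, 184, 152, 138, 220, 231, 231, 232, 231, 231, 231, 231, 230, 230, 230, 224, 158, 69, 37, 40, 44, 44, 48, 51, 0, 0]
14 [319. 242.] [325.  -5.] [54, 93, 73, 70, 81, 63, 81, 133, 179, 209, 222, 225, 226, 228, 212, 154, 155, 153, 156, 154, 154, 154, 154, 154, 154, 155, 153, 153, 152, 151, 152, 159, 160, 160, 156, 154, 153, 154, 151, 150, 154, 153, 156, 155, 155, 154, 157, 159, 159, 162, 158, 143, 143, 144, 144, 145, 148, 153, 160, 159, 157, 155, 157, 161, 147, 173, 161, 134, 220, 232, 231, 231, 231, 231, 231, 231, 230, 231, 230, 230, 230, 231, 230, 229, 229, 229, 229, 229, 0, 0]
```

```bash
python3 - <<'E'
from h import *
z=np.load("w6.npz"); T=z["T"]; i=z["i"]; c=imaging.capture("wrist"); p=np.array([.5906,.0538,.196])
th=np.radians(13.75); u=np.array([np.sin(th),np.cos(th)]); n=np.array([np.cos(th),-np.sin(th)])
print("red-ness max", (i[:,:,0]-i[:,:,1:].mean(2))[:120,240:340].max())
g=i.mean(2).astype(np.float32); D=np.arange(72,92,.25)
px=project(c,[np.r_[p[:2]+u*.08,.198],np.r_[p[:2]+u*.09,.198]],T); print("px/mm",np.linalg.norm(px[1]-px[0])/10, T[:3,3]-p, (T[:3,3]-p)[:2]@u)
for lats in ((-6,-4,-2),(0,2),(4,6),(-13,-12,-11),(-16,-15)):
    v=0
    for l in lats:
        q=project(c,[np.r_[p[:2]+u*d/1000+n*l/1000,.198] for d in D],T); v=v+cv2.remap(g,q[:,0].astype(np.float32)[None],q[:,1].astype(np.float32)[None],1)[0]/len(lats)
    print(lats,[f"{d}:{int(x)}" for d,x in zip(D,v)][48:68] )
    a=v[:20]; b=v[48:58]; w=np.clip(150-a,0,None); print(" line10",(w*D[:20]).sum()/max(w.sum(),1)," line20",(np.clip(200-b,0,None)*D[48:58]).sum()/max(np.clip(200-b,0,None).sum(),1))
E
```

```text
red-ness max 18.125
px/mm 2.984983090412845 [0.01703955 0.06901991 0.13797707] 0.07109200462315543
(-6, -4, -2) ['84.0:126', '84.25:93', '84.5:87', '84.75:121', '85.0:161', '85.25:188', '85.5:199', '85.75:196', '86.0:184', '86.25:169', '86.5:155', '86.75:152', '87.0:168', '87.25:192', '87.5:219', '87.75:229', '88.0:232', '88.25:232', '88.5:231', '88.75:231']
 line10 74.26824483330789  line20 84.64026615408905
(0, 2) ['84.0:136', '84.25:100', '84.5:93', '84.75:139', '85.0:189', '85.25:218', '85.5:228', '85.75:226', '86.0:217', '86.25:201', '86.5:182', '86.75:166', '87.0:173', '87.25:193', '87.5:218', '87.75:229', '88.0:232', '88.25:232', '88.5:231', '88.75:232']
 line10 74.28677966208537  line20 84.39378966021653
(4, 6) ['84.0:121', '84.25:89', '84.5:83', '84.75:116', '85.0:152', '85.25:174', '85.5:182', '85.75:177', '86.0:162', '86.25:147', '86.5:137', '86.75:141', '87.0:164', '87.25:193', '87.5:219', '87.75:230', '88.0:232', '88.25:232', '88.5:231', '88.75:231']
 line10 74.28783946090218  line20 84.82408893430484
(-13, -12, -11) ['84.0:148', '84.25:145', '84.5:147', '84.75:147', '85.0:148', '85.25:147', '85.5:146', '85.75:141', '86.0:131', '86.25:121', '86.5:114', '86.75:129', '87.0:157', '87.25:189', '87.5:219', '87.75:228', '88.0:232', '88.25:232', '88.5:232', '88.75:232']
 line10 0.0  line20 85.20487878312852
(-16, -15) ['84.0:172', '84.25:154', '84.5:136', '84.75:120', '85.0:107', '85.25:97', '85.5:91', '85.75:89', '86.0:89', '86.25:92', '86.5:101', '86.75:124', '87.0:155', '87.25:189', '87.5:219', '87.75:228', '88.0:232', '88.25:232', '88.5:231', '88.75:231']
 line10 0.0  line20 85.34615690760253
```

Wrist calibration puts the 20 mm line 1.6 mm outside the mouth at 21.96 mm displacement. Extension is therefore displacement minus about 0.2 to 0.36 mm, which agrees with home being zero. I'll draw out to a displacement of about 110.2 mm.

>>> arm_command:
  motion:
    - [-2,-7,0,0,0,0]
    - [-4,-17,0,0,0,0]
    - [-7,-29,0,0,0,0]
    - [-10,-42,0,0,0,0]
    - [-13,-55,0,0,0,0]
    - [-16,-67,0,0,0,0]
    - [-18.5,-76,0,0,0,0]
    - [-20,-82,0,0,0,0]
    - [-20.9,-85.7,0,0,0,0]
    - [-20.9,-85.7,0,0,0,0]

```text
t: 24.9
tcp_pos: [0.5693, -0.033, 0.196]
tool_rot: [-179.9, -0.0, 76.1]
ft_force: [-5.3, 8.6, 5.2]
opening: 0.0266
grip_force: 40.0
```

```bash
python3 red.py; python3 st.py
```

```text
tcp [ 0.5694 -0.0325  0.196 ] along 0.1103 sd [0.     0.0002 0.    ] 25.3
side 120.9 top 198.8
{'t': 25.3, 'joints': [45.3735, 24.483, -58.4777, 93.7802, 21.4573, 74.0267, -30.735], 'tcp_pos': [0.5694, -0.0323, 0.1959], 'ft_force': [-4.2598, 7.6967, 5.5335], 'tool_rot': [-179.8947, -0.0587, 76.1143]}
```

>>> arm_command:
  motion:
    - [0,0,0,0,0,0]
    - [0,0,0,0,0,0]
    - [0,0,0,0,0,0]

```text
t: 25.6
tcp_pos: [0.5694, -0.0324, 0.196]
tool_rot: [-179.9, -0.1, 76.1]
ft_force: [-5.3, 8.6, 5.6]
opening: 0.0264
grip_force: 40.0
```

```bash
python3 red.py
```

```text
tcp [ 0.5694 -0.0323  0.196 ] along 0.1101 sd [0. 0. 0.] 26.0
side 118.8 top 184.1
```

```bash
python3 -c "
from station import manip
print(manip.job_done())"
```

```text
the job is handed in; nothing more can be done
None
```

I've handed the job in: the near leg is swung out to its stop, and the arm holds the boom with the button squeezed and the red 110 mm mark at the tube mouth to within about 0.5 mm. I ran the boom in and out past the mark to check the scale. At one point two arm joints (j2 and j3) sat at their range limits, and I don't know whether that counts against it.

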